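# Seat the balance pan and hold its recessed calibration button

### The job

Calibrate the bench balance: first press its round weighing pan, which has ridden up on its rubber posts, fully down until it sits level. Then take the stylus out of its stand, reach its pin through the small round hole on the left of the display (as seen from the robot) and press the recessed button inside fully down; finish while still gripping the stylus and holding that button down, with the pan still level. Do not press the button in the square hole on the right, and leave the tin, weight and dish where they stand.

Things in the scene. Friction and masses are not known exactly. Their poses are not given: they have to be found in the camera images.
- balance: Bench balance, fixed: white low housing 240 (x) x 190 (y) x 55 mm high, its flat top deck 55 mm above the table. Origin: centre of its underside, on the table. Its +x points from the display end (nearer the robot) to the pan end, +y to the left seen from the robot, z up. The black display lies on the deck at x = -85 mm between two small holes. The pan's axis is at x = +50, y = 0 mm.
- pan_top (a point): Centre of the upper face of the round steel weighing pan (loose, 110 mm diameter, 4 mm thick, about 0.25 kg); z is its upward normal. Fully home this point is 67 mm above the table (12 mm above the deck); at the start it is about 70 to 75 mm, slightly tilted. A spigot under its centre keeps the pan within about 3 mm of its place sideways.
- pan: The same pan; origin at the centre of its underside. It rests on three stiff rubber posts 36 mm from its axis, which have crept up 4 to 8 mm, unequally. Each post slides down against 3 N of friction and does not spring back, so about 10 N on the pan's centre pushes all three home; 25 N does no harm.
- cal_hole (a point): Centre of the mouth, level with the deck (55 mm above the table), of the round hole, 14 mm in diameter, on the balance's left (+y) side of the display, at x = -85, y = +65 mm of the balance. It goes straight down; the flat top of the calibration button (11 mm diameter) lies 18 mm below the mouth.
- cal_button (a joint): Travel in m of the calibration button in the round hole, straight down: 0 out, 0.005 fully down; a spring returns it, 2 N at the start of travel and 6 N fully down.
- other_hole (a point): Centre of the mouth of the square hole, 14 x 14 mm, on the right (-y) side of the display, with another button inside that must not be pressed.
- other_button (a joint): Travel in m of the button in the square hole, 0 out, 0.005 fully down, otherwise the same as the calibration button.
- stylus_center (a point): Middle of the stylus handle: a black round handle 16 mm in diameter and 64 mm long, standing upright in the stand at the start, centre 88 mm above the table; z points from the pin to the handle. The pin's tip is 82 mm below this point. The whole stylus weighs about 50 g.
- stylus_tip (a point): Tip of the stylus's steel pin, 6 mm in diameter and 50 mm long below the handle, on the handle's axis. At the start it is 6 mm above the table, inside the stand.
- stand: Aluminium stand for the stylus, fixed: block 60 x 60 x 56 mm high, origin at the centre of its underside, with a 9 mm hole straight down through its centre. The handle's lower end rests on its top, so the pin comes free after lifting 50 mm. It stands to the left or the right of the balance.
- tin: Milk-powder tin, 79 mm diameter, 112 mm high, origin at the centre of its underside; on the other side of the balance from the stand. Leave alone.
- weight: Brass weight with a knob, 38 mm diameter, 56 mm high, origin at the centre of its underside. Leave alone.
- dish: Clear open petri dish, 90 mm diameter, 15 mm high, origin at the centre of its underside. Leave alone.
There are look-alikes about, which are no part of the job. Of the things that look like the pan, the middle-sized one is meant.

How it is judged:
On the way, in this order (a step that is already met when the one before it is completed fails the run):
1. the pan is pressed fully down and level (z of pan_top in the frame of balance below 0.0685 m and angle between pan_top's own z axis and vertical below 0.025 rad), for 0.3 s.
2. the stylus is lifted clear of its stand in the gripper (all of step 1 and height (world z) of stylus_tip above 0.058 m and contact force between the fingers and stylus above 2 N), for 0.2 s.
3. the stylus holds the button in the round hole down (all of step 1 and value of joint cal_button above 0.0035 m and contact force between stylus and cal_button above 1.5 N and contact force between the fingers and stylus above 2 N and horizontal distance between stylus_tip and cal_hole below 0.007 m), for 0.5 s.
At the end, for the whole second after the job is handed in: The gripped stylus holds the calibration button at least 3.5 mm down (of 5 mm) with its tip within 7 mm of the hole's axis; the pan's top is within 1.5 mm of its home height and tilted less than 0.025 rad; the other button is out; tin, weight and dish are within 30 mm of their starts (all of step 3 and value of joint other_button below 0.001 m and distance of each of tin, weight, dish from where it was at the start of the episode below 0.03 m); the arm keeps its last pose, push and grip.
It fails at once if the button in the square hole is pressed (value of joint other_button above 0.002 m).
It fails at once if the milk-powder tin is moved or tipped (distance of tin from where it was at the start of the episode above 0.03 m or angle between tin's own z axis and vertical above 0.4 rad).
It fails at once if the brass weight is moved or tipped (distance of weight from where it was at the start of the episode above 0.03 m or angle between weight's own z axis and vertical above 0.4 rad).
It fails at once if the petri dish is moved or tipped (distance of dish from where it was at the start of the episode above 0.03 m or angle between dish's own z axis and vertical above 0.4 rad).
It also fails if it takes over 51 s, if anything falls off the work surface, if the arm or the gripper's body presses on something with over 40 N, if the wrist force passes 120 N, or if a joint passes its speed limit or range.

### The arm

A 7-joint arm with a two-finger parallel gripper is mounted at the origin on the work surface. World frame = base frame: x ahead of the robot, y to its left, z up, the work surface at z = 0. Lengths are in m, angles in rad, forces in N, time in s.
With the tool pointing down it reaches from about 0.4 to 0.85 m from the base axis. Payload 10.4 kg.
Tool frame: the origin (TCP) lies midway between the tips of the shut fingers; the grasp point (between the pads) lies 19 mm behind it (r.grasp_offset is the distance from the TCP to the grasp point, in m); z points along the fingers, y is the line along which they close (so a half turn about z gives the same grasp; the last joint's range is limited). The gripper opens to 87 mm and grips with 3 to 60 N. Pads are 19 mm wide; open, the fingers measure 117 mm over their backs; the gripper's body (75 mm by 190 mm) begins 51 mm behind the grasp point.
Start: joints at [1.175, 0.332, -0.065, 1.46, 0.022, 1.35, -0.088], TCP at [0.228, -0.582, 0.223] pointing down, gripper open.
Joint ranges: [-2.6, 2.6], [-0.5, 2.12], [-1.47, 1.34], [0.16, 2.42], [-1.27, 4.41], [0.06, 2.06], [-2.6, 2.6]. Speed limits (rad/s): [2.22, 2.22, 2.79, 2.79, 3.14, 3.14, 3.14].

### API

Orientations are given as a unit quaternion [x, y, z, w].
In Python, from bench import r gives the robot as it stands.
- The arm moves only by the tool drive_tool, never from a script. Its argument "moves" is a list that holds one entry, the list of rows, each a list of 7 numbers: the shift along the tool's x, y, z in m, then the turn, a rotation vector about the tool's x, y, z in rad, then the opening, from 0 (shut) to 1 (fully open). In form: [[[tx, ty, tz, ax, ay, az, jaw], ...]]. A call has 1 to 10 rows; each row shifts and turns the commanded pose from where the row before left it, along the tool's axes as they then stand; what a row does not reach is not made up. A row lasts 1/10 s, in which the tool goes at most 50 mm and 8.59 degrees, less where a joint would pass 70% of its speed; a pose out of reach is approached as far as the arm can. A call is refused whole if a number of a shift passes 0.05 or a number of a turn 0.15, either way. A call with a gripper value outside its range is refused whole. The fingers move at their own pace and stop on an object; "squeeze" is the grip in N (left out, the last holds). Time passes only in rows, so rows that do not move let the fingers close. It gives the time, the measured TCP pose, the force, the opening and the grip force at its end, in the units of the state.
- r.read_state(): the state, without advancing time (a new reading comes with each control period).
- r.camera(name): name is "scene" or "top"; returns the picture (400x640x3 uint8, red, green, blue); there is no depth.
- r.camera_info(name): a dict with "mtx" (3x3 intrinsics, pixels), "rvec" (rotation vector, rad) and "tvec" (3), from world to camera coordinates, as OpenCV has them. Camera axes: x right, y down, z forward; pixel columns grow to the right and rows downward; lengths in m; the calibration is good to about 2 mm. A picture is of the moment at which its call begins. camera_info takes no time and is no camera call.
- r.close_job(): hands the job in; it is judged then, once.
Trained networks look in the newest picture that a camera, given by its name, has taken for a name from the list of things; names that differ only in an ending like _2 or _b are one class to them, and where a whole thing is asked for, a point or a joint stands for the part that bears it (a point fixed in the world has none). Each returns a list of dicts, best first, with "conf" (0 to 1); they miss things now and then, are a little off and sometimes report something else, mostly with a low value. They report only what shows in the picture. A call takes as long as a camera call. They do not tell look-alikes from the thing itself.
- r.find_in(camera, query): "bbox" ([left, top, right, bottom] in pixels, round what is visible of it).
- r.place_of(camera, query): "at" ([column, row] in pixels: a listed point, or the origin of a listed thing).
The state is a dict: "time": time; "joint_positions": joint angles; "joint_vel": joint speeds; "joint_torque": joint torques, N m; "ee_pos": TCP position; "eef_rot": TCP orientation; "ft_force": force on the tool from outside, world axes, zero at the start; "torque": the same for the moment, N m; "width": finger opening in m; "grip_force": force on a finger pad.
Only numpy, scipy, OpenCV 4.12 (cv2) and the standard library are available. Lean on these libraries where they do the work, as an engineer would, in place of code of your own. Each camera call takes 0.05 s, during which the arm holds its last target. There are 200 camera calls.

## Working session

There is one attempt and no reset: what is moved stays moved. The work goes in short steps, Python scripts to look and compute and a tool call to move; the robot and the scene stay as the last step left them, time stands still between calls to the robot, and variables do not carry over. Pictures are saved under pics/ and viewed, at most 10 in all, crops included, and the job is handed in when it is done.

Besides the shell and the picture viewer there is one more tool, called after "Request:" by a JSON object that holds its "op" and its "data", one argument or row to a line. drive_tool: Moves the arm, as the interface text tells. Its arguments: {"type":"object","properties":{"moves":{"type":"array"},"squeeze":{"type":"number"}},"required":["moves"]}

```bash
ls; mkdir -p pics; cat > h.py <<'E'
import numpy as np,cv2
from bench import r
def cam(n):
    i=r.camera_info(n);R=cv2.Rodrigues(np.array(i["rvec"],float))[0];return np.array(i["mtx"],float),R,np.array(i["tvec"],float).ravel()
def ray(n,px):
    K,R,t=cam(n);d=R.T@np.linalg.inv(K)@np.array([px[0],px[1],1.]);return -R.T@t,d
def onz(n,px,z):
    c,d=ray(n,px);return c+d*(z-c[2])/d[2]
def proj(n,p):
    K,R,t=cam(n);q=K@(R@np.array(p,float)+t);return q[:2]/q[2]
def snap(n,f,box=None,s=1):
    im=r.camera(n)
    if box: im=im[box[1]:box[3],box[0]:box[2]]
    if s!=1: im=cv2.resize(im,None,fx=s,fy=s,interpolation=cv2.INTER_CUBIC)
    cv2.imwrite("pics/"+f,im[:,:,::-1])
E
python3 - <<'E'
from h import *
np.set_printoptions(precision=3,suppress=True)
snap("top","t0.png");snap("scene","s0.png")
Z={"balance":0,"pan_top":.072,"cal_hole":.055,"other_hole":.055,"stylus_center":.088,"stand":0,"tin":0,"weight":0,"dish":0}
for c in("top","scene"):
  print(c,ray(c,(320,200))[0])
  for q,z in Z.items():
    for d in r.place_of(c,q)[:4]: print(q,round(d["conf"],2),np.round(d["at"],1),onz(c,d["at"],z)[:2])
print(r.read_state()["eef_rot"])
E
```

```text
pics
top [ 0.488 -0.001  1.028]
balance 0.91 [332.5 234.7] [ 0.546 -0.055]
pan_top 0.94 [339.9 216.7] [ 0.587 -0.07 ]
pan_top 0.91 [311.  142.4] [0.782 0.003]
pan_top 0.91 [379.3 147.6] [ 0.768 -0.175]
cal_hole 0.8 [301.1 259. ] [0.482 0.028]
other_hole 0.68 [347.6 275.8] [ 0.439 -0.089]
stylus_center 0.65 [178.6 259. ] [0.483 0.325]
stand 0.75 [189.2 261.2] [0.476 0.327]
tin 0.8 [418.3 263.2] [ 0.469 -0.285]
tin 0.4 [339.8 217.3] [ 0.593 -0.075]
weight 0.47 [180.5 196.8] [0.65  0.359]
dish 0.72 [434.9 177.8] [ 0.703 -0.341]
dish 0.39 [192.1 259.8] [0.48 0.32]
scene [1.173 0.642 0.843]
balance 0.73 [327.7 209.7] [ 0.543 -0.049]
pan_top 0.95 [310.2 194.1] [ 0.593 -0.067]
pan_top 0.85 [228.5 217. ] [ 0.81  -0.127]
pan_top 0.58 [267.3 252.6] [0.803 0.034]
cal_hole 0.67 [364.7 200.9] [0.484 0.032]
other_hole 0.92 [342.6 176.7] [ 0.459 -0.084]
other_hole 0.31 [451.2 281.3] [0.526 0.35 ]
stylus_center 0.73 [462.7 252.6] [0.465 0.327]
stand 0.6 [451.1 281.8] [0.482 0.331]
tin 0.66 [298.1 157.5] [ 0.453 -0.301]
weight 0.76 [413.6 323.9] [0.641 0.352]
weight 0.63 [312.1 193.5] [ 0.532 -0.132]
dish 0.8 [226.2 182.2] [ 0.7   -0.335]
[0.983 0.185 0.    0.   ]
```

View pics/t0.png

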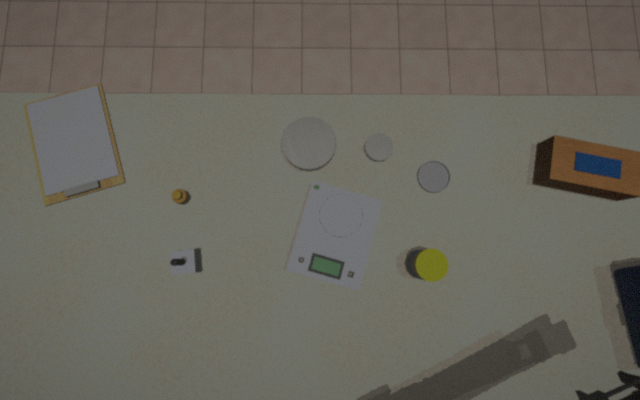

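View pics/s0.png

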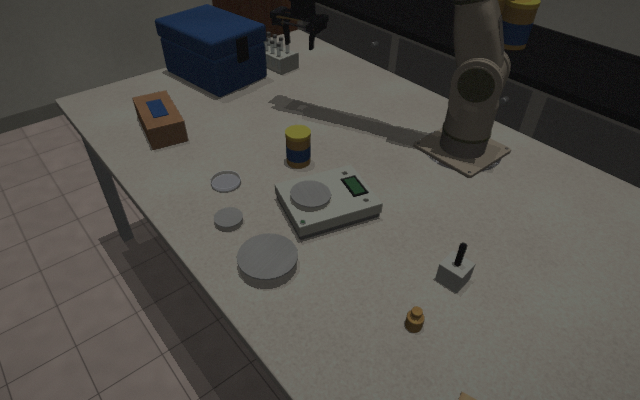

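```bash
python3 - <<'E'
from h import *
im=r.camera("top")[130:300,150:370]
cv2.imwrite("pics/c1.png",cv2.resize(im,None,fx=3.5,fy=3.5,interpolation=cv2.INTER_CUBIC)[:,:,::-1])
E
```

```text
(no output)
```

View pics/c1.png

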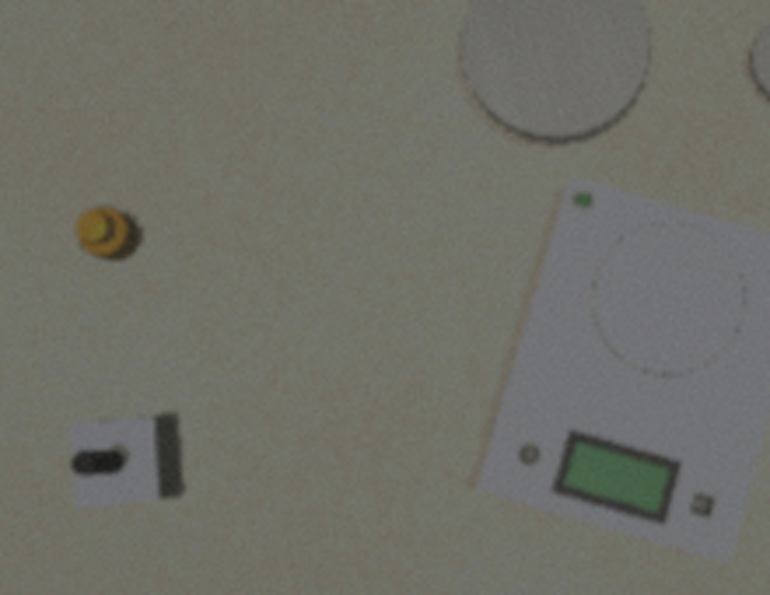

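```bash
python3 - <<'E'
from h import *
np.set_printoptions(precision=4,suppress=True)
a=onz("top",(301.1,259.6),.055);b=onz("top",(350.6,274.3),.055);p=onz("top",(340.4,215.5),.072)
d=a-b;print(a,b,p,np.linalg.norm(d[:2]))
yaw=np.arctan2(-d[0],d[1]);ex=np.array([np.cos(yaw),np.sin(yaw)]);ey=np.array([-ex[1],ex[0]])
o=((a+b)/2)[:2]+.085*ex
print("yaw",yaw,"o",o,"pan",o+.05*ex,"hole",o-.085*ex+.065*ey)
for z,px in((.12,(150+84/3.5,130+462/3.5)),(.056,(150+121/3.5,130+461/3.5)),(.056,(150+113/3.5,130+462/3.5))):print(z,onz("top",px,z))
s=r.read_state();q=s["eef_rot"];from scipy.spatial.transform import Rotation as R
print(R.from_quat(q).as_matrix(),s["ee_pos"])
R0=R.from_quat(q).as_matrix()
tgt=np.array([*(o+.05*ex),.14]);print("tool shift",R0.T@(tgt-s["ee_pos"]))
E
```

```text
[0.4801 0.0283 0.055 ] [ 0.4431 -0.0966  0.055 ] [ 0.5903 -0.0712  0.072 ] 0.13028931814976832
yaw -0.2874781535242723 o [ 0.5431 -0.0583] pan [ 0.591  -0.0724] hole [0.48   0.0282]
0.12 [0.4758 0.3242 0.12  ]
0.056 [0.4756 0.3208 0.056 ]
0.056 [0.4749 0.3265 0.056 ]
[[ 0.9313  0.3643  0.    ]
 [ 0.3643 -0.9313 -0.0001]
 [-0.      0.0001 -1.    ]] [ 0.2277 -0.5821  0.2226]
tool shift [ 0.5241 -0.3423  0.0826]
```

Pan candidates in the top view are the big disc at (309,143), the small disc at (379,148) and the disc on the balance at (340,216). The last one is middle-sized and sits on the balance, and the crop confirms it. The round hole is at (301,260), the square hole at (351,274), and the stylus at about (178,261) in its stand. I'm moving above the pan now.

Request:
{"op": "drive_tool", "data": {
  "moves": [
    [[0.038, -0.025, 0, 0, 0, 0, 0], [0.038, -0.025, 0, 0, 0, 0, 0], [0.038, -0.025, 0, 0, 0, 0, 0], [0.038, -0.025, 0, 0, 0, 0, 0], [0.038, -0.025, 0, 0, 0, 0, 0], [0.038, -0.025, 0, 0, 0, 0, 0], [0.038, -0.025, 0, 0, 0, 0, 0], [0.038, -0.025, 0, 0, 0, 0, 0], [0.038, -0.025, 0, 0, 0, 0, 0], [0.038, -0.025, 0, 0, 0, 0, 0]]
  ],
  "squeeze": 20
}}

```text
time: 2.05
ee_pos: [0.4913, -0.2093, 0.2229]
eef_rot: [0.983, 0.185, 0.0, 0.0]
ft_force: [1.1, -0.7, -0.6]
width: 0.0149
grip_force: 0.0
```

```bash
cat >> h.py <<'E'
from scipy.spatial.transform import Rotation as Rn
np.set_printoptions(precision=4,suppress=True)
def to(p):
    s=r.read_state();M=Rn.from_quat(s["eef_rot"]).as_matrix();print("t",s["time"],"pos",s["ee_pos"],"shift",M.T@(np.array(p)-s["ee_pos"]),"F",s["ft_force"],"tool y",M[:,1])
E
python3 -c "
from h import *
to([.591,-.0715,.1])"
```

```text
t 2.05 pos [ 0.4913 -0.2093  0.2229] shift [ 0.1429 -0.0921  0.1229] F [ 1.1461 -0.708  -0.5962] tool y [ 0.364  -0.9314  0.0007]
```

Request:
{"op": "drive_tool", "data": {
  "moves": [
    [[0.036, -0.023, 0, 0, 0, 0, 0], [0.036, -0.023, 0, 0, 0, 0, 0], [0.036, -0.023, 0.02, 0, 0, 0, 0], [0.035, -0.023, 0.03, 0, 0, 0, 0], [0, 0, 0.03, 0, 0, 0, 0], [0, 0, 0.03, 0, 0, 0, 0], [0, 0, 0.015, 0, 0, 0, 0], [0, 0, 0, 0, 0, 0, 0]]
  ]
}}

```text
time: 2.85
ee_pos: [0.5882, -0.0743, 0.0966]
eef_rot: [0.983, 0.185, -0.002, -0.001]
ft_force: [-0.2, -0.2, -0.2]
width: 0.0002
grip_force: 0.0
```

```bash
python3 - <<'E'
from h import *
to([.591,-.0715,.067])
snap("scene","s1.png",(230,130,410,250),4)
E
```

```text
t 2.85 pos [ 0.5882 -0.0743  0.0966] shift [ 0.0037 -0.0015  0.0296] F [-0.2434 -0.2401 -0.1684] tool y [ 0.3639 -0.9314 -0.0016]
```

View pics/s1.png

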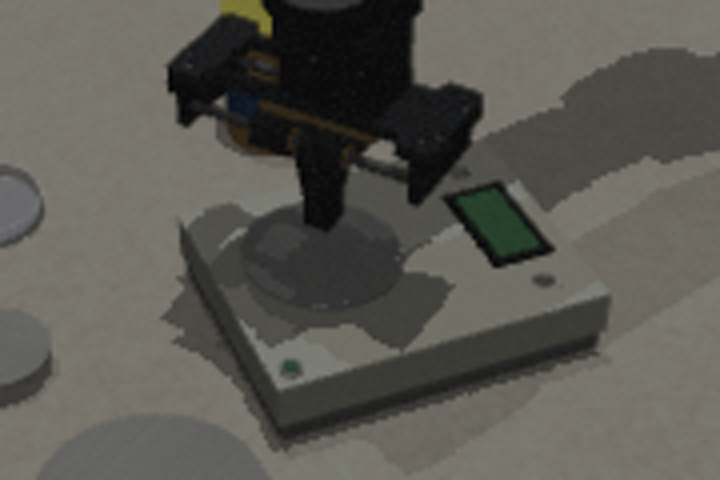

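The closed fingers are over the pan centre (crop (322,225), pan centre about (322,255)). I'll press down in small steps.

Request:
{"op": "drive_tool", "data": {
  "moves": [
    [[0.003, -0.002, 0.01, 0, 0, 0, 0], [0, 0, 0.008, 0, 0, 0, 0], [0, 0, 0.004, 0, 0, 0, 0], [0, 0, 0.003, 0, 0, 0, 0], [0, 0, 0.002, 0, 0, 0, 0], [0, 0, 0, 0, 0, 0, 0]]
  ]
}}

```text
time: 3.5
ee_pos: [0.5917, -0.0713, 0.0716]
eef_rot: [0.983, 0.185, 0.0, 0.0]
ft_force: [1.5, -0.8, 0.3]
width: 0.0002
grip_force: 0.3
```

Request:
{"op": "drive_tool", "data": {
  "moves": [
    [[0, 0, 0.002, 0, 0, 0, 0], [0, 0, 0.002, 0, 0, 0, 0], [0, 0, 0.002, 0, 0, 0, 0], [0, 0, 0, 0, 0, 0, 0], [0, 0, 0, 0, 0, 0, 0]]
  ]
}}

```text
time: 4.0
ee_pos: [0.5918, -0.0713, 0.0674]
eef_rot: [0.983, 0.185, 0.0, 0.0]
ft_force: [-7.8, -0.1, 18.5]
width: 0.0002
grip_force: 9.1
```

Request:
{"op": "drive_tool", "data": {
  "moves": [
    [[0, 0, 0.001, 0, 0, 0, 0], [0, 0, 0, 0, 0, 0, 0], [0, 0, 0, 0, 0, 0, 0], [0, 0, 0, 0, 0, 0, 0]]
  ]
}}

```text
time: 4.4
ee_pos: [0.5919, -0.0713, 0.0673]
eef_rot: [0.983, 0.185, 0.0, 0.001]
ft_force: [-12.5, 0.2, 26.9]
width: 0.0005
grip_force: 13.5
```

Request:
{"op": "drive_tool", "data": {
  "moves": [
    [[0, 0, -0.01, 0, 0, 0, 0], [0, 0, -0.03, 0, 0, 0, 0], [0, 0, -0.04, 0, 0, 0, 0], [0.004, -0.035, -0.03, 0, 0, 0, 1], [0.005, -0.047, 0, 0, 0, 0, 1], [0.005, -0.047, 0, 0, 0, 0, 1], [0.005, -0.047, 0, 0, 0, 0, 1], [0.005, -0.047, 0, 0, 0, 0, 1], [0.004, -0.047, 0, 0, 0, 0, 1], [0.004, -0.047, 0, 0, 0, 0, 1]]
  ]
}}

```text
time: 5.4
ee_pos: [0.5052, 0.2374, 0.1747]
eef_rot: [0.983, 0.185, 0.0, 0.0]
ft_force: [1.2, -0.0, 0.2]
width: 0.0485
grip_force: 0.0
```

```bash
python3 - <<'E'
from h import *
to([.4755,.325,.14])
snap("top","t1.png",(270,170,400,300),4)
E
```

```text
t 5.4 pos [0.5052 0.2374 0.1747] shift [ 0.0042 -0.0924  0.0347] F [ 1.1802 -0.0121  0.1758] tool y [ 0.364  -0.9314  0.0002]
```

View pics/t1.png

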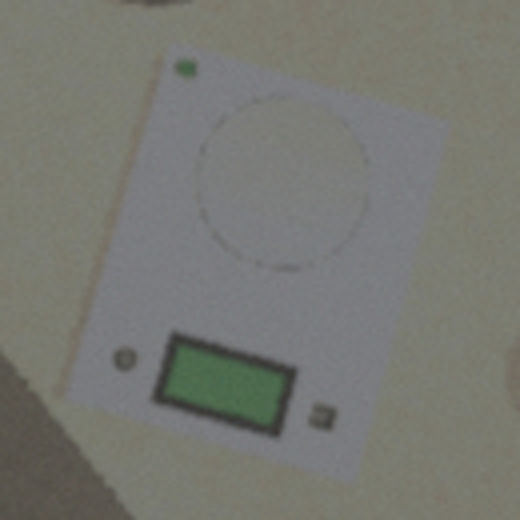

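Request:
{"op": "drive_tool", "data": {
  "moves": [
    [[0.002, -0.045, 0, 0, 0, 0, 1], [0.002, -0.044, 0, 0, 0, 0, 1], [0, -0.003, 0, 0, 0, 0, 1], [0, 0, 0, 0, 0, 0, 1], [0, 0, 0, 0, 0, 0, 1]]
  ]
}}

```text
time: 5.95
ee_pos: [0.4768, 0.3216, 0.1742]
eef_rot: [0.983, 0.185, -0.0, 0.0]
ft_force: [0.0, -0.8, -0.3]
width: 0.0856
grip_force: 0.0
```

```bash
python3 - <<'E'
from h import *
to([.4755,.325,.069])
im=r.camera("scene");p=proj("scene",[.4755,.325,.088]);print(p,proj("scene",[.4755,.325,.12]))
for d in r.place_of("scene","stylus_center")[:2]: print(d["conf"],d["at"],onz("scene",d["at"],.088))
x,y=int(p[0])-60,int(p[1])-60
cv2.imwrite("pics/s2.png",cv2.resize(im[y:y+110,x:x+130],None,fx=5,fy=5,interpolation=cv2.INTER_CUBIC)[:,:,::-1]);print(x,y)
E
```

```text
t 5.95 pos [0.4768 0.3216 0.1742] shift [ 0.     -0.0038  0.1052] F [ 0.0123 -0.7715 -0.2842] tool y [ 0.363  -0.9318  0.0008]
[458.9149 254.2464] [462.102  244.5282]
0.55 [459.4, 252.5] [0.4702 0.3224 0.088 ]
398 194
```

View pics/s2.png

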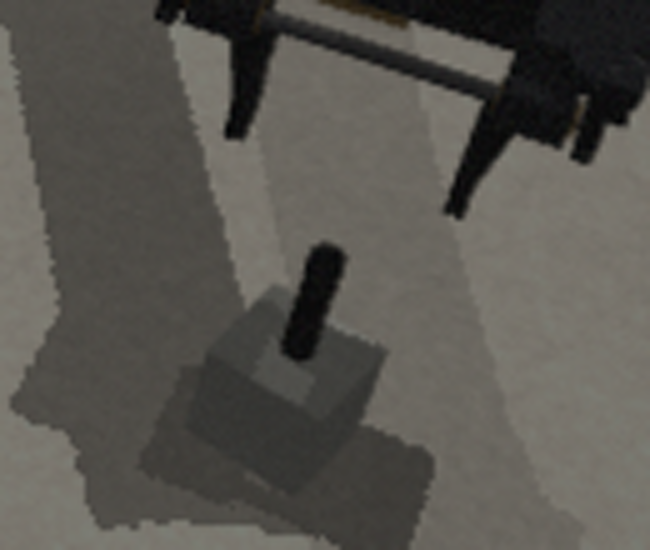

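```bash
python3 - <<'E'
from h import *
from scipy.optimize import least_squares
print("tcp pred",proj("scene",[.4768,.3216,.1742]),"seen 467,229")
f=lambda v:np.r_[proj("scene",[v[0],v[1],.088])-[461,254.4],proj("scene",[v[0],v[1],.118])-[463.2,245],proj("top",[v[0],v[1],.12])-[174.,262],proj("top",[v[0],v[1],.056])-[184,261.6]]
s=least_squares(f,[.4755,.325]);print(s.x,s.fun)
print("pred fingers", [proj("scene",np.array([.4768,.3216,.1742])+k*.043*np.array([.363,-.932,0])) for k in(-1,1)],"seen",(445,221),(489,237))
E
```

```text
tcp pred [466.134  226.5042] seen 467,229
[0.4743 0.3257] [-1.5217 -0.2159 -0.7271  0.0856 -0.6681  0.6479 -1.4111  0.6357]
pred fingers [array([486.3702, 233.5467]), array([446.5432, 219.6862])] seen (445, 221) (489, 237)
```

Request:
{"op": "drive_tool", "data": {
  "moves": [
    [[0, -0.0035, 0.02, 0, 0, 0, 1], [0, 0, 0.03, 0, 0, 0, 1], [0, 0, 0.03, 0, 0, 0, 1], [0, 0, 0.025, 0, 0, 0, 1], [0, 0, 0, 0, 0, 0, 0], [0, 0, 0, 0, 0, 0, 0], [0, 0, 0, 0, 0, 0, 0], [0, 0, 0, 0, 0, 0, 0], [0, 0, 0, 0, 0, 0, 0], [0, 0, 0, 0, 0, 0, 0]]
  ],
  "squeeze": 20
}}

```text
time: 7.05
ee_pos: [0.4751, 0.3263, 0.07]
eef_rot: [0.983, 0.185, 0.0, -0.0]
ft_force: [0.7, 1.0, 0.5]
width: 0.0469
grip_force: 0.0
```

Request:
{"op": "drive_tool", "data": {
  "moves": [
    [[0, 0, 0, 0, 0, 0, 0], [0, 0, 0, 0, 0, 0, 0], [0, 0, 0, 0, 0, 0, 0], [0, 0, 0, 0, 0, 0, 0], [0, 0, 0, 0, 0, 0, 0], [0, 0, 0, 0, 0, 0, 0], [0, 0, 0, 0, 0, 0, 0]]
  ],
  "squeeze": 25
}}

```text
time: 7.75
ee_pos: [0.4748, 0.3261, 0.0694]
eef_rot: [0.983, 0.185, -0.0, 0.0]
ft_force: [-0.4, 0.2, -0.2]
width: 0.0157
grip_force: 25.0
```

Request:
{"op": "drive_tool", "data": {
  "moves": [
    [[0, 0, -0.02, 0, 0, 0, 0], [0, 0, -0.03, 0, 0, 0, 0], [0, 0, -0.03, 0, 0, 0, 0], [-0.0148, 0.04, 0, 0, 0, 0, 0], [-0.0148, 0.04, 0, 0, 0, 0, 0], [-0.0148, 0.04, 0, 0, 0, 0, 0], [-0.0148, 0.04, 0, 0, 0, 0, 0], [-0.0148, 0.04, 0, 0, 0, 0, 0], [-0.0148, 0.04, 0, 0, 0, 0, 0], [-0.0148, 0.04, 0, 0, 0, 0, 0]]
  ]
}}

```text
time: 8.75
ee_pos: [0.48, 0.0259, 0.1496]
eef_rot: [0.983, 0.185, 0.0, 0.0]
ft_force: [1.5, -0.3, -0.7]
width: 0.0153
grip_force: 25.0
```

Request:
{"op": "drive_tool", "data": {
  "moves": [
    [[0, 0, 0, 0, 0, 0, 0], [0, 0, 0, 0, 0, 0, 0], [0, 0, 0, 0, 0, 0, 0]]
  ]
}}

```text
time: 9.05
ee_pos: [0.4803, 0.0289, 0.1495]
eef_rot: [0.983, 0.186, 0.0, -0.0]
ft_force: [-0.8, 0.5, -1.4]
width: 0.0157
grip_force: 25.0
```

```bash
python3 - <<'E'
from h import *
to([.480,.0283,.13])
s=r.read_state()["ee_pos"];im=r.camera("scene");print("tip pred",proj("scene",[s[0],s[1],s[2]-.063]),"hole pred",proj("scene",[.48,.0283,.055]))
for q in("stylus_tip","cal_hole"):
  for d in r.place_of("scene",q)[:2]: print(q,d["conf"],d["at"])
cv2.imwrite("pics/s3.png",cv2.resize(im[130:240,300:430],None,fx=5,fy=5,interpolation=cv2.INTER_CUBIC)[:,:,::-1])
E
```

```text
t 9.05 pos [0.4803 0.0289 0.1495] shift [-0.0005  0.0004  0.0195] F [-0.8293  0.512  -1.3866] tool y [ 0.3656 -0.9308 -0.0003]
tip pred [365.8573 190.9097] hole pred [364.7913 199.7245]
stylus_tip 0.47 [362.6, 187.8]
cal_hole 0.98 [365.5, 199.2]
```

View pics/s3.png

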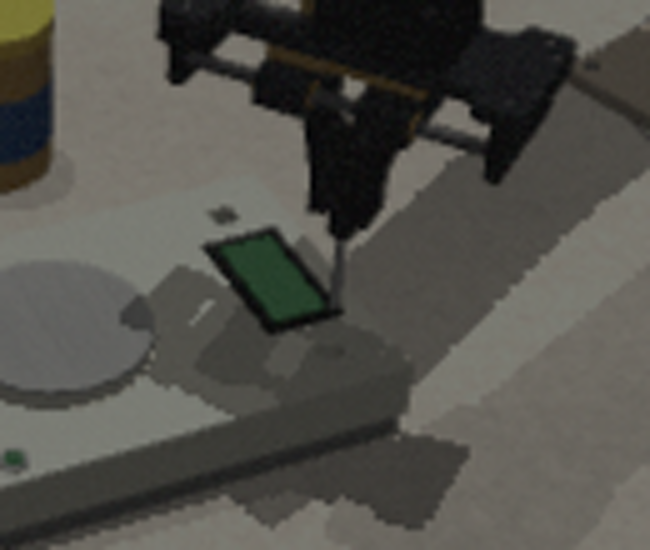

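Request:
{"op": "drive_tool", "data": {
  "moves": [
    [[-0.0005, 0.0005, 0.015, 0, 0, 0, 0], [0, 0, 0.01, 0, 0, 0, 0], [0, 0, 0.005, 0, 0, 0, 0], [0, 0, 0.003, 0, 0, 0, 0], [0, 0, 0.002, 0, 0, 0, 0], [0, 0, 0, 0, 0, 0, 0], [0, 0, 0, 0, 0, 0, 0]]
  ]
}}

```text
time: 9.9
ee_pos: [0.4802, 0.027, 0.1147]
eef_rot: [0.983, 0.185, 0.0, 0.0]
ft_force: [0.4, -1.0, -0.4]
width: 0.0154
grip_force: 25.0
```

```bash
python3 - <<'E'
from h import *
to([.480,.0283,.095])
s=r.read_state()["ee_pos"];print("tip pred",proj("scene",[s[0],s[1],s[2]-.063]))
im=r.camera("scene")
cv2.imwrite("pics/s4.png",cv2.resize(im[160:225,325:405],None,fx=8,fy=8,interpolation=cv2.INTER_CUBIC)[:,:,::-1])
E
```

```text
t 9.9 pos [0.4802 0.027  0.1147] shift [ 0.0002 -0.0013  0.0197] F [ 0.3804 -1.0481 -0.3777] tool y [ 0.3642 -0.9313  0.0003]
tip pred [364.2925 200.4317]
```

View pics/s4.png

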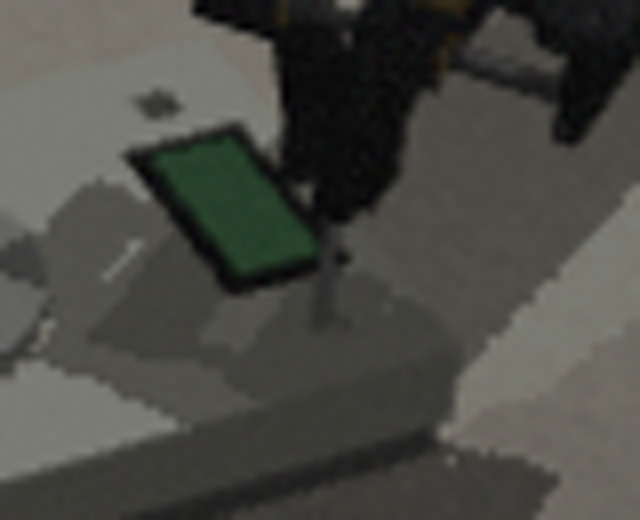

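Request:
{"op": "drive_tool", "data": {
  "moves": [
    [[0, -0.001, 0.003, 0, 0, 0, 0], [0, 0, 0.004, 0, 0, 0, 0], [0, 0, 0.004, 0, 0, 0, 0], [0, 0, 0.003, 0, 0, 0, 0], [0, 0, 0.002, 0, 0, 0, 0], [0, 0, 0.001, 0, 0, 0, 0], [0, 0, 0, 0, 0, 0, 0]]
  ]
}}

```text
time: 10.65
ee_pos: [0.4797, 0.0279, 0.0975]
eef_rot: [0.983, 0.185, -0.0, 0.0]
ft_force: [-1.3, -0.9, 3.3]
width: 0.0157
grip_force: 25.0
```

Request:
{"op": "drive_tool", "data": {
  "moves": [
    [[0, 0, 0.001, 0, 0, 0, 0], [0, 0, 0.001, 0, 0, 0, 0], [0, 0, 0.001, 0, 0, 0, 0], [0, 0, 0.001, 0, 0, 0, 0], [0, 0, 0, 0, 0, 0, 0], [0, 0, 0, 0, 0, 0, 0]]
  ],
  "squeeze": 40
}}

```text
time: 11.25
ee_pos: [0.4802, 0.028, 0.0947]
eef_rot: [0.983, 0.185, 0.0, 0.0]
ft_force: [-5.6, -1.5, 16.5]
width: 0.0151
grip_force: 40.0
```

Request:
{"op": "drive_tool", "data": {
  "moves": [
    [[0, 0, 0, 0, 0, 0, 0], [0, 0, 0, 0, 0, 0, 0], [0, 0, 0, 0, 0, 0, 0], [0, 0, 0, 0, 0, 0, 0], [0, 0, 0, 0, 0, 0, 0], [0, 0, 0, 0, 0, 0, 0], [0, 0, 0, 0, 0, 0, 0]]
  ]
}}

```text
time: 11.95
ee_pos: [0.4802, 0.028, 0.0947]
eef_rot: [0.983, 0.185, 0.001, 0.0]
ft_force: [-6.0, -0.6, 17.4]
width: 0.015
grip_force: 40.0
```

```bash
python3 -c "
from bench import r
print(r.close_job())"
```

```text
the job is handed in; nothing more can be done
None
```

I handed the job in at about 12 s, with the gripped stylus holding the calibration button down at a steady 17 N and at the height expected for fully down. Before that, the pan bottomed out at about 67.3 mm under 27 N. No verdict came back, and I read the pan's level and the button's travel from force and height, not from a direct measurement.

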